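# Swap the wrong extension bar on the clip rail

### The arm

A 7-joint arm with a two-finger parallel gripper is mounted at the origin on a cart in front of the work surface, level with it; the furniture and walls round the work are solid. World frame = base frame: x ahead of the robot, y to its left, z up, the work surface at z = 0. Lengths are in m, angles in rad, forces in N, time in s.
With the tool pointing down it reaches from about 0.4 to 0.875 m from the base axis. Payload 19.3 kg.
Tool frame: the origin (TCP) lies on the centre line of the jaws, within the pads' length; the fingertips stand 14 mm ahead of it and the grasp point (between the pads) lies 5 mm behind it (bot.tip_extent is the distance from the TCP to the fingertips, in m); z points along the fingers, y is the line along which they close (so a half turn about z gives the same grasp; the last joint's range is limited). The gripper opens to 85 mm and grips with 20 to 120 N. Pads are 22 mm wide; open, the fingers measure 114 mm over their backs; the gripper's body (76 mm by 85 mm) begins 54 mm behind the grasp point. The pads swing forward as they close: fully open they stand 13 mm farther back than shut.
Start: joints at [1.216, 0.521, -0.036, 1.599, 0.021, 1.021, -0.113], TCP at [0.176, -0.6, 0.245] pointing down, gripper open.
Joint ranges: [-2.91, 2.91], [-0.3, 2.13], [-1.5, 1.42], [0.17, 2.43], [-1.26, 4.41], [0.16, 1.93], [-2.52, 2.52]. Speed limits (rad/s): [1.89, 1.89, 2.39, 2.39, 3.01, 3.01, 3.01].

### API

Orientations are given as [roll, pitch, yaw] about the fixed x, y, z axes, in that order (R = Rz(yaw) Ry(pitch) Rx(roll)).
In Python, from workcell import monitor, grab_frame, camera_model, bot gives the robot as it stands.
- The arm moves only by the tool move_arm, never from a script. Its argument "moves" is a list of rows, each a list of 4 numbers: the shift along the world's x, y, z in mm, then the turn about the world's z in rad. A call has 1 to 12 rows; each row is the pose to reach, as a shift and turn from the pose commanded when the call began; what a row does not reach only later rows make up. A row lasts 1/8 s, in which the tool goes at most 62.5 mm and 10.7 degrees, less where a joint would pass 70% of its speed; a pose out of reach is approached as far as the arm can. A call with a gripper value outside its range is refused whole. "gripper" is the opening, from 0 (shut) to 1 (fully open), set as the call begins (left out, the last holds). The fingers move at their own pace and stop on an object; "newtons" is the grip in N (left out, the last holds). Time passes only in rows, so rows that repeat a pose let the fingers close. It gives the time, the measured TCP pose, the force, the opening and the grip force at its end, in the units of the state.
- monitor.observe(): the state, without advancing time (a new reading comes with each control period).
- grab_frame(name): name is "scene" or "top"; returns the picture (480x640x3 uint8, blue, green, red); there is no depth.
- camera_model(name): a dict with "vfov" (degrees; the focal length in pixels is half the picture's height over the tangent of half this angle, whatever the lens; pixels are square), "cx", "cy" (the principal point, pixels), "R" (3x3) and "t" (3): a world point X has camera coordinates R X + t. Camera axes: x right, y down, z forward; pixel columns grow to the right and rows downward; lengths in m; the calibration is good to about 2 mm. A picture is of the moment at which its call begins. camera_model takes no time and is no camera call.
- bot.job_done(): hands the job in; it is judged then, once.
The state is a dict: "clock": time; "qpos": joint angles; "qd": joint speeds; "joint_efforts": joint torques, N m; "position": TCP position; "tool_rot": TCP orientation; "force": force on the tool from outside, world axes, zero at the start; "moment": the same for the moment, N m; "grip_width": finger opening in m; "finger_force": force on a finger pad.
Only numpy, scipy, OpenCV 4.12 (cv2) and the standard library are available. Lean on these libraries where they do the work, as an engineer would, in place of code of your own. Each camera call takes 0.05 s, during which the arm holds its last target. There are 200 camera calls.

### The job

The four steel extension bars on the sloping clip rail should rise evenly in length from one end bar to the other, but one of the two bars in the middle is far too short and breaks the order. Pull that bar out of its clips and lay it in the blue tray, then take whichever of the two spare bars on the bench completes the size order and click it fully home in the freed clips. Leave the other three bars in their clips, the other spare where it lies, and the rest of the bench undisturbed.

Things in the scene. Friction and masses are not known exactly. Their poses are not given: they have to be found in the camera images.
- rail: fixed grey rail, 324 mm wide, four bars side by side on a face sloping down to the robot. Origin: centre of its foot on the bench; x away from the robot, y left along the rail. Places are 75 mm apart, so open fingers to about 45 mm only. Between a place's two clips (30 mm either side of the bar's middle) the rail is open: fingers may straddle the bar and reach through
- clip_1 (a point): first of the four places, counted from the left (+y). Origin: where the middle of a fully clicked-in bar lies, 120 mm above the bench. x: along the bar, up the slope, away from the robot; y: along the rail to the left; z: out of the sloping face, 35 degrees from vertical, leaning to the robot. The same at all four places
- clip_2 (a point): second place. Each place has two spring clips, 10 mm wide, centred at x = +35 and -35 mm: a seat (top at z = -8 mm) between two sprung prongs with bumps at z = +6 mm, 12 mm apart, flaring out above to z = +16 mm. A bar's two collars must go between its two clips (4 mm play each way)
- clip_3 (a point): third place. The 16 mm shank is pushed in along -z with about 10 N at its middle until it snaps under the bumps of both clips and sits on the seats; it is pulled out along +z with about the same force. A bar lying on the prongs but not clicked in rides about 12 mm too high
- clip_4 (a point): fourth place, at the right (-y) end; clips as at the others
- bar_90: steel extension bar 90 mm long, the shortest, about 117 g; at the start on the rail in the second or third place. Origin: middle of the bar, on its axis; x along the bar, both ends alike. 16 mm round shank, 11 mm square end 14 mm long at each end. Grip the plain dark-banded shank (44 mm) between the collars
- bar_110: steel extension bar 110 mm long, about 143 g, on the rail at one end (first or fourth place). Like bar_90. All bars: two hexagon collars, 26 mm across flats, 30 mm over corners, 4 mm thick, centred 24 mm either side of the middle; lying on the bench a bar rests on these, its axis 13 mm up
- bar_131: steel extension bar 131 mm long, about 170 g, spare, lying on the bench right of the rail. Round 16 mm shank, two hexagon collars; shape, axes and grip as told at bar_90 and bar_110
- bar_152: steel extension bar 152 mm long, about 198 g, on the rail in the second or third place. Round 16 mm shank, two hexagon collars; shape, axes and grip as told at bar_90 and bar_110
- bar_173: steel extension bar 173 mm long, about 225 g, spare, lying on the bench right of the rail. Round 16 mm shank, two hexagon collars; shape, axes and grip as told at bar_90 and bar_110
- bar_194: steel extension bar 194 mm long, about 252 g, on the rail at the other end. Round 16 mm shank, two hexagon collars; shape, axes and grip as told at bar_90 and bar_110
- small_tray: open blue tray, 206 mm along its x, 168 mm along its y, walls 40 mm high, floor 3 mm thick, on the bench to the left of the rail, does not move; origin: centre of its underside
- thread_tape: reel of thread tape lying flat, 62 mm across, 19 mm high, behind the tray; bystander; origin: centre of its underside
- spray_can: upright spray can, 52 mm across, 180 mm high, behind the left part of the rail; bystander; origin: centre of its underside
- lever_valve: small brass ball valve with a blue lever, 121 x 31 x 46 mm, on the bench behind the spare bars; bystander; origin: centre of its underside
Not all that is in view belongs to the job. What is shaped like the bar_90 but red is not meant.

How it is judged:
On the way, in this order (a step that is already met when the one before it is completed fails the run):
1. the wrong (shortest) bar is off the rail (distance between bar_90 and clip_2 above 0.12 m and distance between bar_90 and clip_3 above 0.12 m), for 0.1 s.
2. the spare that completes the size order is clicked home in the freed place (((distance between bar_152 and bar_110 below 0.11 m and ((x of bar_173 in the frame of clip_2 between -0.008 and 0.008 m and y of bar_173 in the frame of clip_2 between -0.003 and 0.003 m and z of bar_173 in the frame of clip_2 between -0.003 and 0.003 m and angle between the x axis of bar_173 and the x axis of clip_2, either way round below 0.06 rad and linear speed of bar_173 below 0.02 m/s) or (x of bar_173 in the frame of clip_3 between -0.008 and 0.008 m and y of bar_173 in the frame of clip_3 between -0.003 and 0.003 m and z of bar_173 in the frame of clip_3 between -0.003 and 0.003 m and angle between the x axis of bar_173 and the x axis of clip_3, either way round below 0.06 rad and linear speed of bar_173 below 0.02 m/s)) and distance of bar_131 from where it was at the start of the episode below 0.05 m) or (not (distance between bar_152 and bar_110 below 0.11 m) and ((x of bar_131 in the frame of clip_2 between -0.008 and 0.008 m and y of bar_131 in the frame of clip_2 between -0.003 and 0.003 m and z of bar_131 in the frame of clip_2 between -0.003 and 0.003 m and angle between the x axis of bar_131 and the x axis of clip_2, either way round below 0.06 rad and linear speed of bar_131 below 0.02 m/s) or (x of bar_131 in the frame of clip_3 between -0.008 and 0.008 m and y of bar_131 in the frame of clip_3 between -0.003 and 0.003 m and z of bar_131 in the frame of clip_3 between -0.003 and 0.003 m and angle between the x axis of bar_131 and the x axis of clip_3, either way round below 0.06 rad and linear speed of bar_131 below 0.02 m/s)) and distance of bar_173 from where it was at the start of the episode below 0.05 m))), for 0.2 s.
At the end, for the whole second after the job is handed in: 173 mm bar (if the 152 is beside the 110) or else 131 mm bar at rest in the freed place: within 8 mm along, 3 mm across and in depth, 0.06 rad. 90 mm bar at rest in the tray, middle below 40 mm. Other rail bars moved under 12 mm, unused spare under 50 mm (((distance between bar_152 and bar_110 below 0.11 m and ((x of bar_173 in the frame of clip_2 between -0.008 and 0.008 m and y of bar_173 in the frame of clip_2 between -0.003 and 0.003 m and z of bar_173 in the frame of clip_2 between -0.003 and 0.003 m and angle between the x axis of bar_173 and the x axis of clip_2, either way round below 0.06 rad and linear speed of bar_173 below 0.02 m/s) or (x of bar_173 in the frame of clip_3 between -0.008 and 0.008 m and y of bar_173 in the frame of clip_3 between -0.003 and 0.003 m and z of bar_173 in the frame of clip_3 between -0.003 and 0.003 m and angle between the x axis of bar_173 and the x axis of clip_3, either way round below 0.06 rad and linear speed of bar_173 below 0.02 m/s)) and distance of bar_131 from where it was at the start of the episode below 0.05 m) or (not (distance between bar_152 and bar_110 below 0.11 m) and ((x of bar_131 in the frame of clip_2 between -0.008 and 0.008 m and y of bar_131 in the frame of clip_2 between -0.003 and 0.003 m and z of bar_131 in the frame of clip_2 between -0.003 and 0.003 m and angle between the x axis of bar_131 and the x axis of clip_2, either way round below 0.06 rad and linear speed of bar_131 below 0.02 m/s) or (x of bar_131 in the frame of clip_3 between -0.008 and 0.008 m and y of bar_131 in the frame of clip_3 between -0.003 and 0.003 m and z of bar_131 in the frame of clip_3 between -0.003 and 0.003 m and angle between the x axis of bar_131 and the x axis of clip_3, either way round below 0.06 rad and linear speed of bar_131 below 0.02 m/s)) and distance of bar_173 from where it was at the start of the episode below 0.05 m)) and x of bar_90 in the frame of small_tray between -0.095 and 0.095 m and y of bar_90 in the frame of small_tray between -0.078 and 0.078 m and z of bar_90 in the frame of small_tray below 0.04 m and linear speed of bar_90 below 0.02 m/s and distance of each of bar_110, bar_152, bar_194 from where it was at the start of the episode below 0.012 m); the robot touches nothing.
It fails at once if one of the three bars that belong on the rail is pulled out (moved over 20 mm) (distance of any of bar_110, bar_152, bar_194 from where it was at the start of the episode above 0.02 m).
It fails at once if the tape reel, spray can or ball valve is disturbed (moved over 40 mm) (distance of any of thread_tape, spray_can, lever_valve from where it was at the start of the episode above 0.04 m).
It also fails if it takes over 72 s, if anything falls off the work surface, if the arm or the gripper's body presses on something with over 40 N, if the wrist force passes 120 N, or if a joint passes its speed limit or range.

## Working session

There is one attempt and no reset: what is moved stays moved. The work goes in short steps, Python scripts to look and compute and a tool call to move; the robot and the scene stay as the last step left them, time stands still between calls to the robot, and variables do not carry over. Pictures are saved under pics/ and viewed, at most 10 in all, crops included, and the job is handed in when it is done.

Besides the shell and the picture viewer there is one more tool, called after "Request:" as name(argument=value, ...) on one line, values as JSON. move_arm: Moves the arm, as the interface text tells. Its arguments: {"type":"object","properties":{"moves":{"type":"array","items":{"type":"array","items":{"type":"number"}}},"gripper":{"type":"number"},"newtons":{"type":"number"}},"required":["moves"]}

```bash
mkdir -p pics
python3 - <<'E'
from workcell import monitor, grab_frame, camera_model, bot
import cv2
for n in("scene","top"):
    cv2.imwrite(f"pics/{n}0.png",grab_frame(n)); print(n,camera_model(n))
print(monitor.observe(), bot.tip_extent)
E
```

```text
scene {'vfov': 45.407306729759945, 'cx': 312.8491909248229, 'cy': 242.21915345913717, 'R': array([[-0.84246035, -0.538271  , -0.02291031],
       [-0.29647109,  0.49868143, -0.81450704],
       [ 0.44985047, -0.67939765, -0.57970112]]), 't': array([0.47301179, 0.24388254, 1.38661548])}
top {'vfov': 45.49986664597884, 'cx': 320.8937037524224, 'cy': 235.7963784930993, 'R': array([[-0.01682705, -0.99984711, -0.0047539 ],
       [-0.99831847,  0.01706473, -0.05539885],
       [ 0.05547151,  0.00381371, -0.99845299]]), 't': array([5.32182562e-04, 5.71120453e-01, 1.35794411e+00])}
{'clock': 0.1, 'qpos': array([ 1.215811  ,  0.5219667 , -0.0363194 ,  1.59993511,  0.02116945,
        1.02109084, -0.1128242 ]), 'qd': array([ 0.00060519, -0.00050233, -0.00071313, -0.00079462,  0.00078885,
        0.0001971 ,  0.00097443]), 'joint_efforts': array([ 3.61324768e-03, -9.28492498e+01,  1.98419429e+00, -3.70532691e+01,
        1.81962753e-02,  5.35392057e-03,  1.36419212e-04]), 'position': array([ 0.17548837, -0.59956523,  0.24478139]), 'tool_rot': array([-3.14057739e+00,  4.84002145e-05,  2.84726949e-01]), 'force': array([ 1.0935151 , -0.16226154, -0.26380733]), 'moment': array([-0.02551535, -0.06460259,  0.04417681]), 'finger_force': 0.0, 'grip_width': 0.08533086218678561} 0.014
```

View pics/scene0.png

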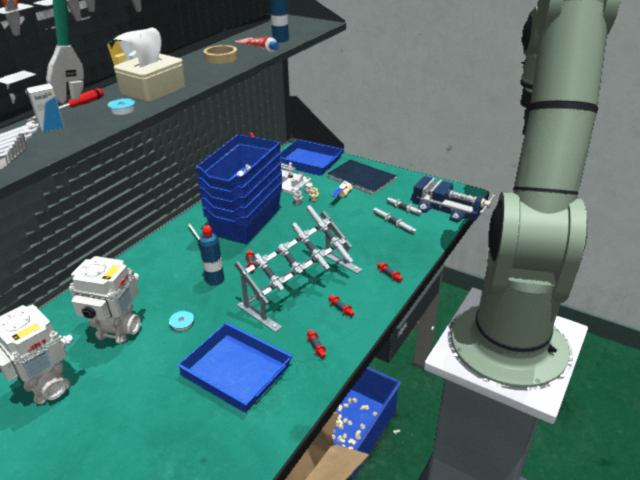

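View pics/top0.png

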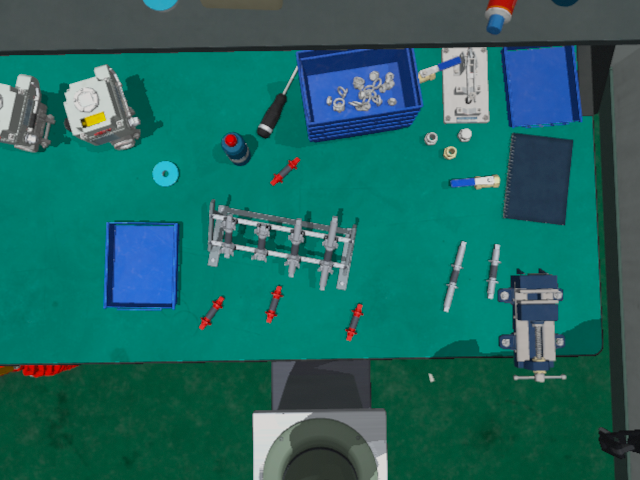

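The spare at top (494,271) is shorter than the one at (455,276). The rail seems to read 110, 90, 152, 194 from the left. The red bars at top (212,312), (274,303), (354,321) and (286,172) are decoys. A close crop will confirm.

Run:
```python
import cv2,numpy as np
a=cv2.imread("pics/top0.png");b=cv2.imread("pics/scene0.png")
r=lambda im,x,y,w,h,s:cv2.resize(im[y:y+h,x:x+w],None,fx=s,fy=s,interpolation=cv2.INTER_CUBIC)
cv2.imwrite("pics/c1.png",r(a,200,190,160,110,5)); cv2.imwrite("pics/c2.png",r(b,230,200,140,120,5))
c=np.hstack([r(a,435,230,75,90,5),r(b,365,190,75,60,5)[:300].repeat(1,0) if 0 else cv2.copyMakeBorder(r(b,365,190,75,60,5),0,150,0,0,cv2.BORDER_CONSTANT)])
cv2.imwrite("pics/c3.png",c)
```

```text
(no output)
```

View pics/c1.png

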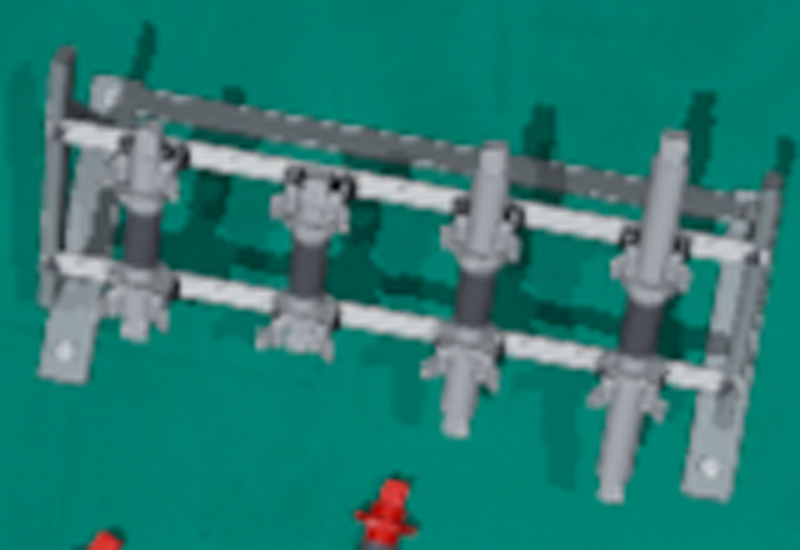

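View pics/c2.png

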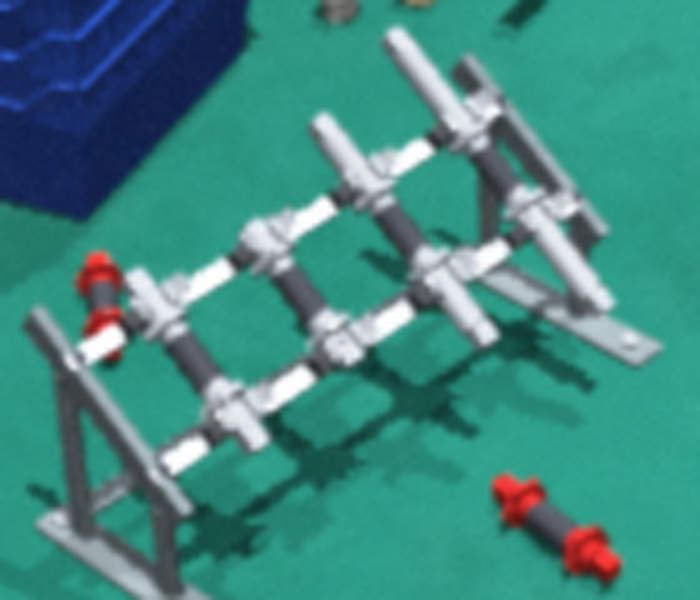

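View pics/c3.png

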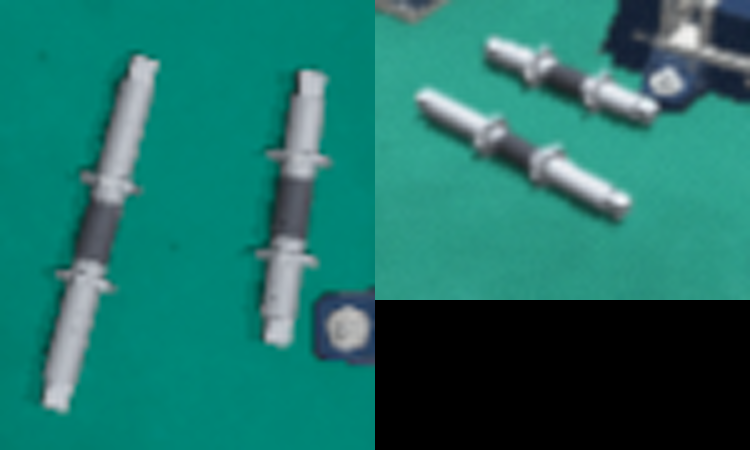

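Crops show: bar_90 is in place 2 (its band at top px ~(261,243)), between 110 (place 1) and 152 (place 3), so the 131 spare is needed (band at top px ~(493,271)). Next I triangulate.

```bash
cat > h.py <<'E'
import numpy as np
from scipy.optimize import least_squares
from workcell import camera_model
M={n:camera_model(n) for n in("scene","top")}
def proj(n,X):
    m=M[n];f=240/np.tan(np.radians(m["vfov"]/2));c=np.atleast_2d(X)@m["R"].T+m["t"]
    return f*c[:,:2]/c[:,2:]+[m["cx"],m["cy"]]
def tri(pt,ps):
    r=least_squares(lambda X:np.r_[(proj("top",X)-pt)[0],(proj("scene",X)-ps)[0]],[.6,0,.05]);return r.x,np.abs(r.fun).max()
def plane(n,p,z):
    return least_squares(lambda X:(proj(n,[X[0],X[1],z])-p)[0],[.6,0]).x
E
cat > m.py <<'E'
from h import *
np.set_printoptions(precision=4,suppress=True)
T=lambda L,ox,oy:np.array(L)/5-.4+[ox,oy]
pt=T([(142,238),(309,268),(475,298),(641,327)],200,190); ps=T([(193,363),(300,297),(404,229),(498,176)],230,200)
for a,b in zip(pt,ps): print("band",*tri(a,b))
k=np.array([1.5,.5,-.5,-1.5])*.075
def res(p):
    X=np.c_[p[0]-np.sin(p[3])*k,p[1]+np.cos(p[3])*k,np.full(4,p[2])]
    return np.r_[proj("top",X)-pt,proj("scene",X)-ps].ravel()
r=least_squares(res,[.6,0,.12,0]);p=r.x
print("rail",p,np.abs(r.fun).max());print("place2",p[0]-np.sin(p[3])*k[1],p[1]+np.cos(p[3])*k[1],p[2])
s=tri(T([(293,206)],435,230)[0],T([(193,83)],365,190)[0]);print("spare",s)
e=[plane("top",q,.013) for q in T([(312,70),(278,345),(143,56),(56,410)],435,230)]
for i in(0,2):
    d=e[i]-e[i+1];print("ends",e[i],e[i+1],"mid",(e[i]+e[i+1])/2,"len",np.hypot(*d),"ang",np.arctan2(d[1],d[0]))
print("tray",[plane("top",q,.04) for q in[(106,222),(179,222),(178,308),(104,308)]])
print("tray tri",tri(np.array([142,265.]),np.array([236,366.])))
print("can top",plane("top",(231,141),.18),"base",plane("scene",(213,277),0))
print("vise foot",plane("top",(435+330/5,230+295/5),.01),plane("top",(512,275),.05),"valve",plane("top",(475,183),.02))
E
python3 m.py
```

```text
band [0.5655 0.1964 0.1216] 0.02108427473666552
band [0.5511 0.1226 0.1207] 0.017381777820219213
band [0.5358 0.0487 0.1239] 0.3535478750849279
band [ 0.5219 -0.0245  0.1194] 0.3510282072708151
rail [ 0.5436  0.0858  0.1214 -0.1967] 0.7557187192198853
place2 0.5509203616776637 0.12258470462452253 0.12140942646078731
spare (array([ 0.4797, -0.4207,  0.0121]), np.float64(0.37329036323757236))
ends [ 0.5452 -0.4314] [ 0.4142 -0.4108] mid [ 0.4797 -0.4211] len 0.13269195583496135 ang -0.1563026641646375
ends [ 0.5533 -0.3506] [ 0.3851 -0.304 ] mid [ 0.4692 -0.3273] len 0.17462078928773528 ang -0.27025007420982633
tray [array([0.6111, 0.4984]), array([0.6081, 0.3256]), array([0.4059, 0.3286]), array([0.4088, 0.5023])]
tray tri (array([0.5063, 0.4175, 0.0219]), np.float64(0.9436511367616731))
can top [0.7678 0.1786] base [0.7848 0.1746]
vise foot [ 0.4364 -0.4382] [ 0.4702 -0.4526] valve [ 0.6915 -0.3815]
```

The rail fit gives z of about 0.121, a spare axis height of 0.012 and lengths of 133 and 175 mm, all of which agree with the text. The vise stands close to the 131 spare, so I check its clearance.

Run:
```python
import cv2,numpy as np
a=cv2.imread("pics/top0.png");b=cv2.imread("pics/scene0.png")
r=lambda im,x,y,w,h,s:cv2.resize(im[y:y+h,x:x+w],None,fx=s,fy=s,interpolation=cv2.INTER_CUBIC)
cv2.imwrite("pics/c4.png",np.hstack([r(a,490,235,75,110,5),r(b,400,165,80,110,5)]))
```

```text
(no output)
```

View pics/c4.png

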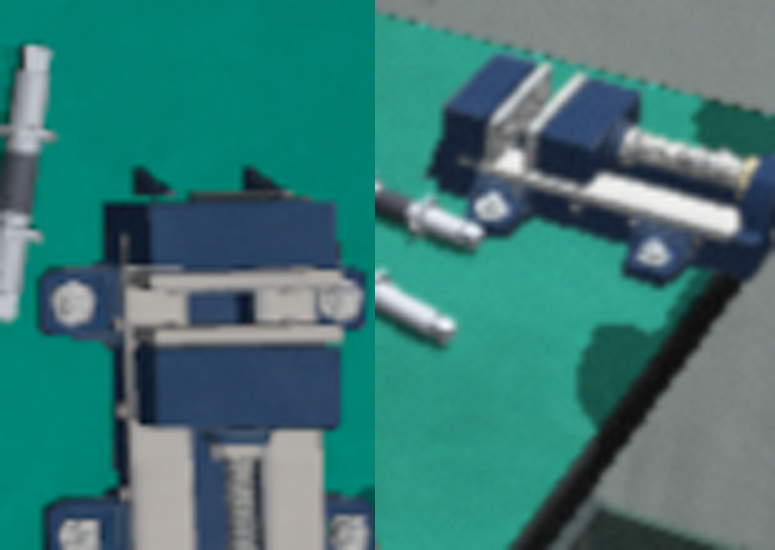

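Run:
```python
from h import *
print(tri(np.array([519.6,275.6]),np.array([414,184.6])))
print(tri(np.array([490+150/5-.4,235+270/5-.4]),np.array([400+(490-375)/5-.4,165+122/5-.4])))
print("base corner",plane("top",(490+105/5-.4,235+205/5-.4),0.0),plane("top",(490+122/5-.4,235+265/5-.4),0.04))
print("foot +x edge",plane("top",(490+50/5-.4,235+265/5-.4),0.015))
```

```text
(array([ 0.46761192, -0.46198316,  0.07612628]), np.float64(0.9732213227963484))
(array([ 0.43761687, -0.4639137 ,  0.06740734]), np.float64(1.0120322642135875))
base corner [ 0.46784237 -0.46552791] [ 0.4404553  -0.45948696]
foot +x edge [ 0.44001787 -0.43344244]
```

Request:
move_arm(moves=[[0, 0, 60, -0.1], [25, 55, 60, -0.25], [50, 110, 60, -0.4], [80, 165, 60, -0.48], [110, 220, 60, -0.48], [140, 275, 60, -0.48], [170, 330, 60, -0.48], [200, 385, 60, -0.48], [230, 440, 60, -0.48], [260, 495, 60, -0.48], [290, 550, 60, -0.48], [320, 600, 60, -0.48]], gripper=0.53)

```text
clock: 1.6
position: [0.4962, 0.0021, 0.3053]
tool_rot: [3.142, -0.0, -0.195]
force: [0.0, -1.8, 0.6]
grip_width: 0.0451
finger_force: 0.0
```

Request:
move_arm(moves=[[25, 60, 0, 0], [55, 120, -20, 0], [55, 120, -70, 0], [55, 120, -110, 0], [55, 120, -140, 0], [55, 120, -165, 0], [55, 120, -180, 0], [55, 120, -190, 0], [55, 120, -190, 0]])

```text
clock: 2.72
position: [0.5505, 0.1202, 0.1151]
tool_rot: [3.141, 0.0, -0.195]
force: [-0.3, -0.3, 0.5]
grip_width: 0.0454
finger_force: 0.0
```

Run:
```python
from workcell import *
import cv2,numpy as np
a=grab_frame("top");b=grab_frame("scene")
r=lambda im,x,y,w,h,s:cv2.resize(im[y:y+h,x:x+w],None,fx=s,fy=s,interpolation=cv2.INTER_CUBIC)
cv2.imwrite("pics/c5.png",np.hstack([r(a,200,190,100,110,4),r(b,230,210,100,110,4)]))
print(monitor.observe()["position"])
```

```text
[0.5508986  0.12026026 0.11592839]
```

View pics/c5.png

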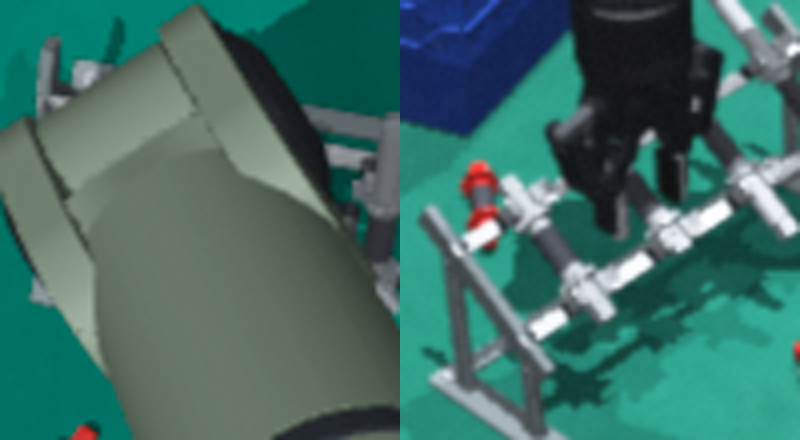

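The scene crop shows the two fingers straddling bar_90's band between the collars, at crop (640,200). Now I close.

Request:
move_arm(moves=[[0, 2, 0, 0], [0, 2, 0, 0], [0, 2, 0, 0], [0, 2, 0, 0], [0, 2, 0, 0], [0, 2, 0, 0]], gripper=0, newtons=80)

```text
clock: 3.58
position: [0.5505, 0.1221, 0.1157]
tool_rot: [3.141, -0.0, -0.195]
force: [-3.3, -1.7, 6.1]
grip_width: 0.0135
finger_force: 77.9
```

Request:
move_arm(moves=[[-2.3, 0.4, 3.3, 0], [-4.5, 0.9, 6.6, 0], [-7, 1.3, 10, 0], [-9, 1.8, 13, 0], [-11.3, 2.2, 16.4, 0], [-14, 2.8, 20, 0], [-17, 3.3, 25, 0], [-22.5, 4.5, 33, 0], [-28, 5.5, 41, 0], [-34, 6.7, 50, 0], [-34, 6.7, 80, 0], [-34, 6.7, 110, 0]])

```text
clock: 5.08
position: [0.5161, 0.129, 0.2265]
tool_rot: [3.142, 0.0, -0.195]
force: [-0.2, -0.8, -0.3]
grip_width: 0.0137
finger_force: 78.8
```

Run:
```python
from workcell import *
import cv2,numpy as np
b=grab_frame("scene")
r=lambda im,x,y,w,h,s:cv2.resize(im[y:y+h,x:x+w],None,fx=s,fy=s,interpolation=cv2.INTER_CUBIC)
cv2.imwrite("pics/c6.png",r(b,210,130,150,190,3))
```

```text
(no output)
```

View pics/c6.png

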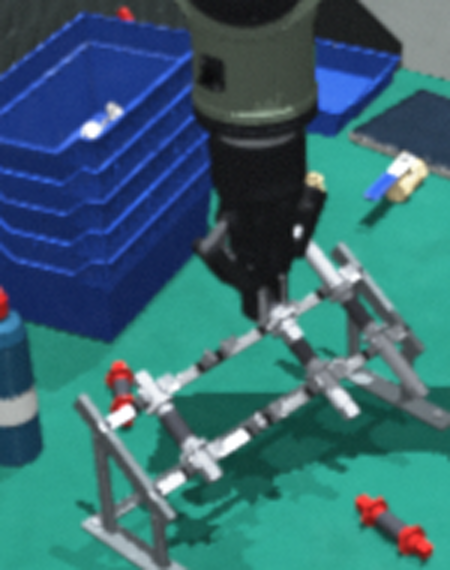

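Place 2 is empty: its bare clips are at crop (210,355) and (265,415), and the bar is in the jaws. Next it goes to the tray.

Request:
move_arm(moves=[[0, 50, 10, 0], [0, 110, 10, 0], [0, 170, 10, 0], [-4, 230, 0, 0], [-8, 285, -30, 0], [-8, 285, -85, 0], [-8, 285, -135, 0], [-8, 285, -170, 0], [-8, 285, -188, 0], [-8, 285, -193, 0], [-8, 285, -193, 0]])

```text
clock: 6.5
position: [0.5091, 0.4142, 0.0334]
tool_rot: [-3.14, -0.001, -0.196]
force: [-0.5, 0.3, 0.1]
grip_width: 0.0138
finger_force: 78.9
```

Request:
move_arm(moves=[[0, 0, 0, 0], [0, 0, 0, 0], [0, 0, 0, 0], [0, 0, 60, 0], [0, 0, 120, 0], [0, -60, 180, 0], [0, -120, 200, 0]], gripper=0.6)

```text
clock: 7.38
position: [0.5087, 0.313, 0.2255]
tool_rot: [-3.139, -0.002, -0.194]
force: [1.3, -1.3, 0.4]
grip_width: 0.0509
finger_force: 0.0
```

Request:
move_arm(moves=[[0, -60, 10, 0], [0, -120, 10, 0], [0, -180, 10, 0], [0, -240, 10, 0], [0, -300, 10, 0], [0, -360, 10, 0], [0, -420, 10, 0], [0, -480, 10, 0], [0, -540, 10, 0], [0, -600, 10, 0.04], [5, -660, 0, 0.04], [8, -710, -20, 0.04]], gripper=0.4)

```text
clock: 8.88
position: [0.5166, -0.3995, 0.2037]
tool_rot: [3.141, -0.002, -0.156]
force: [1.4, 0.6, 0.8]
grip_width: 0.0339
finger_force: 0.0
```

Run:
```python
from workcell import *
from h import *
import cv2
a=grab_frame("top"); cv2.imwrite("pics/top1.png",a)
print(monitor.observe()["position"],monitor.observe()["tool_rot"])
# bar_90 in tray: dark/grey low-saturation pixels
c=a[225:306,109:176]; s=cv2.cvtColor(c,cv2.COLOR_BGR2HSV)[...,1]
v,u=np.nonzero(s<70); print(len(u),u.min()+109,u.max()+109,v.min()+225,v.max()+225,plane("top",(u.mean()+109,v.mean()+225),.016))
```

```text
[ 0.51400091 -0.40501311  0.20028386] [ 3.13880626e+00  2.09708298e-03 -1.60528787e-01]
236 138 152 241 277 [0.52224734 0.41455801]
```

Request:
move_arm(moves=[[0, 0, -40, 0], [0, 0, -80, 0], [0, 0, -80, 0], [0, 0, -80, 0]])

```text
clock: 9.43
position: [0.5171, -0.3973, 0.1248]
tool_rot: [3.141, -0.001, -0.155]
force: [-0.1, 0.1, 0.0]
grip_width: 0.0343
finger_force: 0.0
```

Request:
move_arm(moves=[[0, -15, 0, 0], [0, -29.5, -20, 0], [0, -29.5, -60, 0], [0, -29.5, -85, 0], [0, -29.5, -100, 0], [0, -29.5, -107, 0], [0, -29.5, -107, 0]])

```text
clock: 10.3
position: [0.5168, -0.4267, 0.0167]
tool_rot: [3.141, -0.001, -0.155]
force: [-0.1, -0.7, 1.3]
grip_width: 0.034
finger_force: 0.0
```

Request:
move_arm(moves=[[0, 0, 0, 0], [0, 0, 0, 0], [0, 0, 0, 0], [0, 0, 0, 0]], gripper=0, newtons=40)

```text
clock: 10.8
position: [0.5171, -0.4267, 0.0171]
tool_rot: [3.141, -0.001, -0.155]
force: [-0.4, -1.3, 7.2]
grip_width: 0.0142
finger_force: 40.1
```

Request:
move_arm(moves=[[0, 0, 1.5, 0], [0, 6, 1.5, 0], [0, 12, 1.5, 0], [0, 18, 1.5, 0], [0, 24, 1.5, 0], [0, 28, 1.5, 0], [0, 28, 1.5, 0], [0, 28, 1.5, 0]])

```text
clock: 11.8
position: [0.5165, -0.3985, 0.0177]
tool_rot: [3.141, 0.0, -0.155]
force: [0.4, -0.5, -0.8]
grip_width: 0.0143
finger_force: 39.5
```

Request:
move_arm(moves=[[0, 0, 0, 0], [0, 0, 0, 0], [0, 0, 0, 0], [0, 0, 50, 0], [0, 0, 100, 0], [50, 0, 120, 0], [110, 0, 140, 0], [170, 0, 140, 0], [170, 0, 140, 0], [170, 0, 140, 0]], gripper=0.42)

```text
clock: 13.05
position: [0.6859, -0.3985, 0.157]
tool_rot: [3.141, 0.001, -0.155]
force: [-1.3, -1.0, 0.1]
grip_width: 0.0362
finger_force: 0.0
```

Run:
```python
from workcell import *
import cv2,numpy as np
print(monitor.observe()["position"])
a=grab_frame("top");b=grab_frame("scene")
r=lambda im,x,y,w,h,s:cv2.resize(im[y:y+h,x:x+w],None,fx=s,fy=s,interpolation=cv2.INTER_CUBIC)
cv2.imwrite("pics/c7.png",np.hstack([r(a,435,230,75,100,5),r(b,355,180,80,100,5)]))
```

```text
[ 0.68592896 -0.39849321  0.15697959]
```

View pics/c7.png

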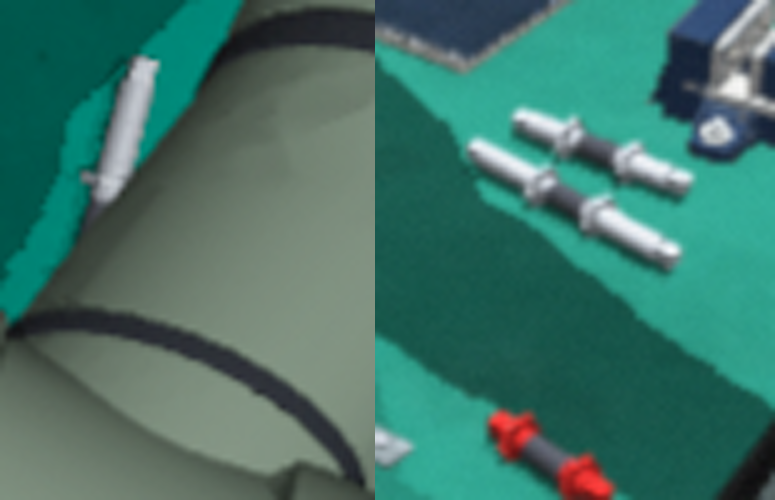

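In the scene view the 131 spare's collars are at crop (571,137) and (627,160), so its band is at about (599,149). The 173 looks unmoved.

Run:
```python
from h import *
S=lambda x,y:plane("scene",((x-375)/5-.4+355,y/5-.4+180),.013)
print("old(scene,z13)",plane("scene",(403.2,206.2),.013))
c=[S(571,137),S(627,160)];e=[S(517,118),S(685,183)]
for p in(c,e):
    d=p[0]-p[1];print((p[0]+p[1])/2,np.hypot(*d),np.arctan2(d[1],d[0]))
print("band",S(600,150))
```

```text
old(scene,z13) [ 0.47817699 -0.42021912]
[ 0.48073684 -0.39672029] 0.043914058601070644 -0.16025024912109292
[ 0.47960523 -0.39530098] 0.1288262694700731 -0.128726008133218
band [ 0.4792475  -0.39537156]
```

Request:
move_arm(moves=[[-55, 2, 0, 0], [-110, 4, 0, 0], [-165, 4.5, 0, 0], [-206, 4.5, -10, 0], [-206, 4.5, -50, 0], [-206, 4.5, -90, 0], [-206, 4.5, -120, 0], [-206, 4.5, -133, 0], [-206, 4.5, -138, 0], [-206, 4.5, -138, 0]])

```text
clock: 14.4
position: [0.4808, -0.3942, 0.0205]
tool_rot: [3.141, -0.001, -0.155]
force: [0.6, -0.4, -0.2]
grip_width: 0.0362
finger_force: 0.0
```

Request:
move_arm(moves=[[0, 0, 0, 0], [0, 0, 0, 0], [0, 0, 0, 0], [0, 0, 0, 0], [0, 0, 20, 0], [0, 0, 60, 0], [0, 0, 120, 0], [0, 0, 180, 0], [0, 0, 200, 0], [0, 0, 200, 0]], gripper=0, newtons=60)

```text
clock: 15.65
position: [0.4811, -0.3942, 0.2225]
tool_rot: [3.14, -0.004, -0.155]
force: [0.0, -0.0, -2.7]
grip_width: 0.0137
finger_force: 58.9
```

Request:
move_arm(moves=[[0, 40, 30, 0], [0, 95, 50, 0], [2, 150, 50, 0], [4, 205, 50, -0.02], [6, 260, 50, -0.04], [8, 315, 50, -0.04], [10, 370, 50, -0.04], [12, 425, 50, -0.04], [14, 475, 50, -0.04], [14.7, 510, 40, -0.04], [14.7, 527.5, 20, -0.04], [14.7, 527.5, 0, -0.04]])

```text
clock: 17.15
position: [0.4945, 0.1351, 0.2184]
tool_rot: [3.141, 0.001, -0.193]
force: [-0.7, -0.6, -1.9]
grip_width: 0.0137
finger_force: 59.0
```

Request:
move_arm(moves=[[0, 0, 0, 0], [0, 0, 0, 0]])

```text
clock: 17.4
position: [0.4953, 0.1334, 0.2201]
tool_rot: [3.142, -0.0, -0.196]
force: [0.7, 0.2, -0.7]
grip_width: 0.0139
finger_force: 59.0
```

Request:
move_arm(moves=[[8, -1.5, -15, 0], [16, -3, -30, 0], [23, -4.5, -43.5, 0], [26, -5, -47.6, 0], [28.6, -5.6, -51.7, 0], [28.6, -5.6, -51.7, 0]])

```text
clock: 18.15
position: [0.5239, 0.128, 0.1679]
tool_rot: [-3.142, 0.0, -0.195]
force: [-0.8, 0.1, -0.6]
grip_width: 0.0134
finger_force: 59.0
```

Request:
move_arm(moves=[[2.8, -0.6, -4.1, 0], [5.6, -1.1, -8.2, 0], [8.4, -1.7, -12.3, 0], [11.3, -2.2, -16.4, 0], [14.1, -2.8, -20.5, 0], [14.1, -2.8, -20.5, 0]])

```text
clock: 18.9
position: [0.5377, 0.1254, 0.147]
tool_rot: [3.141, 0.001, -0.195]
force: [-4.5, -0.6, 3.0]
grip_width: 0.0135
finger_force: 59.8
```

Request:
move_arm(moves=[[2, -0.4, -2.9, 0], [4, -0.8, -5.7, 0], [5.6, -1.1, -8.2, 0], [6.8, -1.3, -9.8, 0], [7.9, -1.6, -11.5, 0], [7.9, -1.6, -11.5, 0]])

```text
clock: 19.65
position: [0.547, 0.1232, 0.1362]
tool_rot: [-3.141, -0.002, -0.196]
force: [0.8, -5.7, 4.0]
grip_width: 0.0133
finger_force: 62.0
```

Request:
move_arm(moves=[[1.1, -0.6, -1.6, 0], [2.3, -0.9, -3.3, 0], [3.4, -1.1, -4.9, 0], [4.5, -1.3, -6.6, 0], [5.6, -1.5, -8.2, 0], [6.2, -1.7, -9, 0], [6.2, -1.7, -9, 0]])

```text
clock: 20.52
position: [0.5505, 0.1219, 0.1265]
tool_rot: [3.14, 0.003, -0.195]
force: [-14.4, -2.5, 8.0]
grip_width: 0.0136
finger_force: 66.4
```

Request:
move_arm(moves=[[0.6, -0.2, -1.6, 0], [1.2, -0.3, -3.3, 0], [1.7, -0.4, -4.5, 0], [1.7, -0.4, -4.5, 0]])

```text
clock: 21.02
position: [0.5514, 0.1217, 0.1243]
tool_rot: [3.141, 0.004, -0.195]
force: [-36.7, -4.9, 62.9]
grip_width: 0.0134
finger_force: 74.0
```

Run:
```python
from workcell import *
import cv2,numpy as np
b=grab_frame("scene");cv2.imwrite("pics/scene3.png",b)
cv2.imwrite("pics/c8.png",cv2.resize(b[195:315,230:360],None,fx=4.8,fy=4.8,interpolation=cv2.INTER_CUBIC))
```

Request:
move_arm(moves=[[-1, 0.2, 3, 0], [-1, 0.2, 3, 0]])

```text
clock: 21.32
position: [0.5515, 0.1216, 0.1253]
tool_rot: [3.141, 0.003, -0.195]
force: [-13.2, -3.2, 11.0]
grip_width: 0.0136
finger_force: 67.7
```

Request:
move_arm(moves=[[0, 0, 0, 0], [0, 0, 0, 0], [0, 0, 0, 0], [0, 0, 20, 0], [0, 0, 60, 0], [0, 0, 120, 0], [0, -50, 170, 0], [0, -110, 190, 0], [-20, -170, 190, 0], [-40, -230, 190, 0], [-60, -290, 190, 0], [-60, -350, 190, 0]], gripper=0.53)

```text
clock: 22.82
position: [0.4921, -0.2233, 0.3161]
tool_rot: [-3.141, -0.001, -0.195]
force: [1.6, 0.6, 0.2]
grip_width: 0.0452
finger_force: 0.0
```

Run:
```python
from workcell import *
import cv2,numpy as np
a=grab_frame("top");b=grab_frame("scene");cv2.imwrite("pics/top4.png",a);cv2.imwrite("pics/scene4.png",b)
r=lambda im,x,y,w,h,s:cv2.resize(im[y:y+h,x:x+w],None,fx=s,fy=s,interpolation=cv2.INTER_CUBIC)
cv2.imwrite("pics/c9.png",np.hstack([r(a,200,195,80,110,5),r(b,235,210,80,110,5)]))
```

```text
(no output)
```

View pics/c9.png

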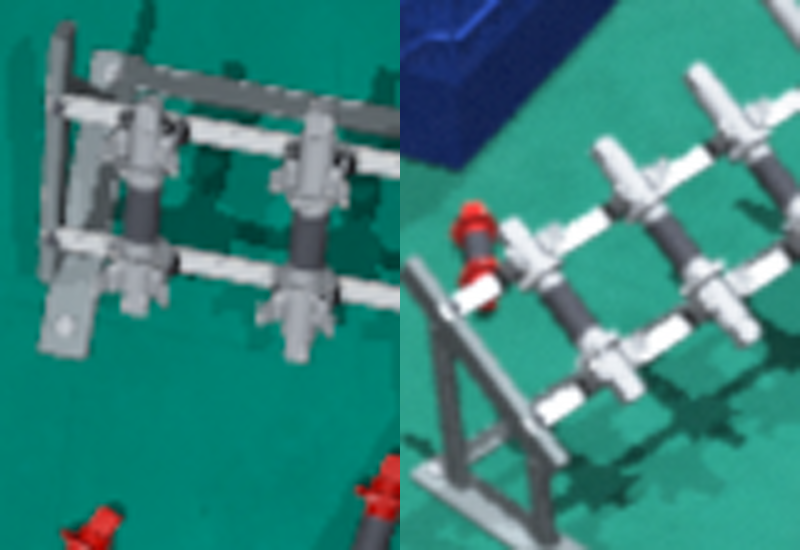

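The bar sits in place 2 in line with its neighbours: band at top crop (309,243), scene crop ~(680,243). I now check the seating depth numerically.

Run:
```python
from h import *
import cv2
np.set_printoptions(precision=4,suppress=True)
k=np.array([1.5,.5,-.5,-1.5])*.075;p=[.5436,.0858,.1214,-.1967]
X=np.c_[p[0]-np.sin(p[3])*k,p[1]+np.cos(p[3])*k,np.full(4,p[2])]
def cen(f,n,x):
    im=cv2.imread(f"pics/{f}.png").astype(float);c=proj(n,x)[0]
    v,u=np.mgrid[:480,:640];g=im.max(2);s=g-im.min(2)
    w=np.clip(115-g,0,50)*(s<30)*(np.hypot(u-c[0],v-c[1])<9); return np.array([(u*w).sum(),(v*w).sum()])/w.sum()
for i in range(4):
    q=[cen(f,f[:-1],X[i]) for f in("top0","scene0","top4","scene4")]
    a,ra=tri(q[0],q[1]);b,rb=tri(q[2],q[3]);print(i+1,q[2]-q[0],q[3]-q[1],a,b,(b-a)*1e3)
# long-axis fit: bright bar pixels not needed; predicted ends of a home 131 bar vs image brightness
ax=np.array([np.cos(.6109)*np.cos(p[3]),np.cos(.6109)*np.sin(p[3]),np.sin(.6109)])
for n in("top","scene"):
    print(n,proj(n,X[1]+ax*.0655),proj(n,X[1]-ax*.0655))
```

```text
1 [ 0.0259 -0.0129] [-0.2504  0.297 ] [0.5654 0.1991 0.1241] [0.5657 0.1994 0.1231] [ 0.2892  0.2382 -0.9384]
2 [-0.0018 -0.6257] [-0.6619 -0.31  ] [0.5509 0.1235 0.1215] [0.5525 0.1236 0.1219] [1.5806 0.0795 0.4125]
3 [ 0.2578 -0.0922] [-0.2598  0.1741] [0.5368 0.05   0.1214] [0.5373 0.0496 0.1204] [ 0.5102 -0.3486 -0.9973]
4 [-0.161  -0.0288] [-0.0522 -0.1058] [ 0.5204 -0.0247  0.1227] [ 0.5204 -0.0243  0.1233] [0.0256 0.339  0.5441]
top [[264.0587 218.0172]] [[258.8023 267.1181]]
scene [[274.5646 238.8935]] [[304.9219 278.9437]]
```

Compared with bar_90's seated pose, the new bar is +1.6 mm along and within 0.5 mm in height, and its ends fall where a home 131 bar's ends should. The other three bars read as unmoved to within 1 mm. I'm handing the job in.

```bash
python3 -c "
from workcell import bot
print(bot.job_done())"
```

```text
the job is handed in; nothing more can be done
None
```

I handed the job in with bar_90 lying in the blue tray and bar_131 clicked home in place 2, completing the order 110–131–152–194; the cameras show the other three rail bars unmoved, and the hand-in gave no verdict.

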